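# Take the spindle cap off the vegetable slicer

## Robot

A 6-joint arm with a two-finger parallel gripper is mounted at the origin on the work surface. World frame = base frame: x ahead of the robot, y to its left, z up, the work surface at z = 0. Lengths are in mm, angles in rad, forces in N, time in s.
With the tool pointing down it reaches from about 350 to 975 mm from the base axis. Payload 7.1 kg.
Tool frame: the origin (TCP) lies midway between the tips of the shut fingers; the grasp point (between the pads) lies 19 mm behind it (ctrl.tcp_to_grasp is the distance from the TCP to the grasp point, in mm); z points along the fingers, y is the line along which they close (so a half turn about z gives the same grasp; the last joint's range is limited). The gripper opens to 88 mm and grips with 3 to 60 N. Pads are 20 mm wide; open, the fingers measure 115 mm over their backs; the gripper's body (75 mm by 178 mm) begins 61 mm behind the grasp point.
Start: joints at [1.177, 0.423, 1.63, -0, 1.089, -0.019], TCP at [228.772, 581.608, 222.675] pointing down, gripper open.
Joint ranges: [-3, 3], [-0.9, 2.11], [0.09, 2.58], [-1.31, 4.45], [0.11, 2.69], [-2.54, 2.54]. Speed limits (rad/s): [2.39, 2.39, 3.01, 3.14, 3.14, 3.14].

## Interface

Orientations are given as a rotation vector (axis times angle).
In Python, from workcell import get_obs, cams, ticket, boxes_of, ctrl gives the robot as it stands.
- The arm moves only by the shell command python3 -m creep 'ROWS' [OPENING]. ROWS is JSON, one flat list of numbers, 4 for each row, row after row: the shift along the world's x, y, z in m, then the turn about the world's z in rad. In form: [tx, ty, tz, spin, tx, ty, tz, spin, ...]. A call has 1 to 10 rows; each row is the pose to reach, as a shift and turn from the pose commanded when the call began; what a row does not reach only later rows make up. A row lasts 1/12 s, in which the tool goes at most 41.7 mm and 7.16 degrees, less where a joint would pass 70% of its speed; a pose out of reach is approached as far as the arm can. A call with a gripper value outside its range is refused whole. OPENING is the opening, from 0 (shut) to 1 (fully open), set as the call begins (- or left out, the last holds). The fingers move at their own pace and stop on an object; the grip force is fixed at half the most. Time passes only in rows, so rows that repeat a pose let the fingers close. It gives the time, the measured TCP pose, the force, the opening and the grip force at its end, in the units of the state.
- get_obs(): the state, without advancing time (a new reading comes with each control period).
- cams.get_image(name): name is "scene" or "top" or "wrist"; returns (picture, depth): 420x560x3 uint8, red, green, blue; 420x560 float32, mm along the optical axis (not along the pixel's ray), 0 where there is no reading.
- cams.get_calibration(name): a dict with "mtx" (3x3 intrinsics, pixels), "R" (3x3) and "t" (3): a world point X has camera coordinates R X + t; the wrist camera has in their place "mount" (4x4, takes a point from camera to tool coordinates, whose origin is the TCP and whose axes are the flange's). Camera axes: x right, y down, z forward; pixel columns grow to the right and rows downward; lengths in mm; the calibration is good to about 2 mm. A picture is of the moment at which its call begins: read the wrist's pose just before it. get_calibration takes no time and is no camera call.
- ticket.close_job(): hands the job in; it is judged then, once.
Trained networks look in the newest picture that a camera, given by its name, has taken for a name from the list of things; names that differ only in an ending like _2 or _b are one class to them, and where a whole thing is asked for, a point or a joint stands for the part that bears it (a point fixed in the world has none). Each returns a list of dicts, best first, with "score" (0 to 1); they miss things now and then, are a little off and sometimes report something else, mostly with a low value. They report only what shows in the picture. A call takes as long as a camera call.
- boxes_of(camera, target): "centre" ([column, row] in pixels, amid what is visible of it).
The state is a dict: "t": time; "qpos": joint angles; "qvel": joint speeds; "joint_torque": joint torques, N m; "ee_pos": TCP position; "orientation": TCP orientation; "ft_force": force on the tool from outside, world axes, zero at the start; "moment": the same for the moment, N m; "width": finger opening in mm; "grasp_force": force on a finger pad.
Only numpy, scipy, OpenCV 4.12 (cv2) and the standard library are available. Lean on these libraries where they do the work, as an engineer would, in place of code of your own. Each camera call takes 0.05 s, during which the arm holds its last target. There are 200 camera calls.

## Task

The vegetable slicer's disc is to be changed, so its black spindle cap has to come off. Look at the rocker switch on the motor tower first: if the machine is switched on, switch it off before you touch the cap. The cap's thread may be right- or left-hand and nothing shows which, so try it one way and, if it does not give, the other until it is loose, then lift it off and finish while holding it still in the gripper, well clear above the disc (a hand's breadth), with the switch off and everything else on the bench left where it stands.

Things in the scene. Friction and masses are not known exactly. Their poses are not given: they have to be found in the camera images.
- machine: Fixed bench vegetable slicer, feed head off. Origin on the bench top, on the axis of disc and spindle; z up, -x (chute) roughly towards the robot. Aluminium chamber 236 mm wide, rim 154 mm above the bench; in it a 204 mm steel disc, top 150 mm above the bench; disc and spindle are braked and do not turn. White motor tower at +y: x -102 to 102, y 135 to 275 mm, top 235 mm above the bench.
- hub (a point): Spindle axis at the seat of the cap's lower rim, 158 mm above the bench. Hidden under the cap: a 24 mm high spindle with a two-start quick thread, right-hand (loosens anticlockwise seen from above) or left-hand (loosens clockwise), different from start to start.
- cap: Black fluted screw cap in the middle of the disc, 50 mm wide, 55 mm high, about 0.16 kg; orange bar on top along its x. Origin at the centre of its lower rim, z up. Home, not tight. In the tightening direction it stops dead within 0.15 rad; in the loosening one it turns easily, stays at its height, is free to lift after about 1.05 rad and stops at about 2 rad. Before that it lifts 4 mm at most.
- switch (a joint): Snap-action rocker, 62 mm (machine x) by 34 mm (y), on top of the motor tower, pivot at machine x -30, y 205 mm. About +0.25 rad = ON: green end (at +x) pressed down, red end up. About -0.25 rad = OFF: red end (at -x, nearer the robot) pressed down. It never rests in between.
- switch_red (a point): On the top face of the rocker's red (OFF) end, 22 mm from its pivot. Stands about 265 mm above the bench when ON; pressed down by about 11 mm to about 254 mm it is OFF. It takes about 2.5 N at this point, and snaps over past the middle.
- switch_green (a point): On the top face of the rocker's green (ON) end, 22 mm from its pivot.
- feed_head: Bystander: the slicer's aluminium feed head, 230 mm in diameter, 145 mm high with its two feed tubes, standing on the bench at the right. Origin at the centre of its underside.
- pusher: Bystander: white food pusher standing in the feed head's hopper, 80 mm in diameter, 142 mm high. Origin at the centre of its underside.
- grating_disc: Bystander: spare steel grating disc with a blue hub, lying flat, 184 mm in diameter, 15 mm high. Origin at the centre of its underside.
- bottle_white: Bystander: white squeeze bottle, 62 mm in diameter, 195 mm high. Origin at the centre of its underside.
- bottle_yellow: Bystander: yellow squeeze bottle, 62 mm in diameter, 195 mm high. Origin at the centre of its underside.
- torch: Bystander: kitchen torch on its red gas cartridge, 68 mm in diameter, 180 mm high, nozzle reaching 125 mm to its +x. Origin at the centre of its underside.
- pepper_mill: Bystander: dark wooden pepper mill, 56 mm in diameter, 152 mm high. Origin at the centre of its underside.

How it is judged (in metres and radians):
On the way:
1. with the machine switched off, the cap is turned loose on its spindle (by more than about 45 degrees, still down on its seat) (angle between the x axis of cap and the x axis of machine, either way round above 0.75 rad and value of joint switch below -0.15 rad and z of cap in the frame of machine below 0.166 m), for 0.05 s.
At the end, for the whole second after the job is handed in: The switch is off (joint below -0.15 rad); the cap is held by the fingers (more than 1 N) with its lower rim at least 50 mm above its seat, within 100 mm of the spindle axis seen from above, touching no part of the machine and still (below 20 mm/s) (value of joint switch below -0.15 rad and z of cap in the frame of machine above 0.208 m and horizontal distance between cap and hub below 0.1 m and contact force between cap and the fingers above 1 N and contact force between cap and machine below 0.1 N and linear speed of cap below 0.02 m/s); the arm keeps its last pose, push and grip.
It fails at once if the cap is touched while the machine is switched on (value of joint switch above 0 rad and contact force between cap and the fingers above 1 N).
It fails at once if another thing on the bench is knocked away (more than 30 mm) or tipped (more than 0.4 rad) (distance of any of feed_head, pusher, grating_disc, bottle_white, bottle_yellow, torch, pepper_mill from where it was at the start of the episode above 0.03 m or angle between any of feed_head, pusher, grating_disc, bottle_white, bottle_yellow, torch, pepper_mill's own z axis and vertical above 0.4 rad).
It also fails if it takes over 54 s, if anything falls off the work surface, if the arm or the gripper's body presses on something with over 40 N, if the wrist force passes 120 N, or if a joint passes its speed limit or range.

## Working session

There is one attempt and no reset: what is moved stays moved. The work goes in short steps, Python scripts to look and compute and a shell command to move; the robot and the scene stay as the last step left them, time stands still between calls to the robot, and variables do not carry over. Pictures are saved under pics/ and viewed, at most 10 in all, crops included, and the job is handed in when it is done.

```bash
mkdir -p pics
cat > h.py <<'E'
import numpy as np, cv2
from workcell import get_obs, cams, ticket, boxes_of, ctrl
from scipy.spatial.transform import Rotation as Ro
def world(cam, px, d, o=None):
    c=cams.get_calibration(cam); p=d*(np.linalg.inv(c["mtx"])@np.array([px[0],px[1],1]))
    if "R" in c: return np.array(c["R"]).T@(p-np.array(c["t"]).ravel())
    q=(np.array(c["mount"])@np.r_[p,1])[:3]
    return Ro.from_rotvec(o["orientation"]).apply(q)+np.array(o["ee_pos"])
def at(cam,D,px,o=None,r=2):
    u,v=int(round(px[0])),int(round(px[1])); w=D[max(v-r,0):v+r+1,max(u-r,0):u+r+1]; w=w[w>0]
    return world(cam,px,float(np.median(w)),o) if w.size else None
E
python3 - <<'E'
from h import *
np.set_printoptions(precision=1,suppress=True)
o=get_obs(); print(o["t"],o["ee_pos"],o["orientation"],o["width"],ctrl.tcp_to_grasp)
for c in ("top","scene"):
    I,D=cams.get_image(c); cv2.imwrite(f"pics/{c}1.png",I[:,:,::-1]); np.save(f"{c}.npy",D)
    for n in ("cap","switch_red","switch_green","machine"):
        for b in boxes_of(c,n)[:2]: print(c,n,round(b["score"],2),np.array(b["centre"]),at(c,D,b["centre"]))
print(get_obs()["t"])
E
```

```text
0.0 [228.6 581.1 221.9] [-0.6 -3.1  0. ] 88.0644630503528 18.700000000000003
top cap 0.72 [276.3 193.1] [524.1  15.7 212.4]
top cap 0.35 [148.9 177.8] [614.  457.6  15.8]
top switch_red 0.79 [208.  221.6] [429.8 210.5 260.6]
top switch_green 0.8 [212.3 222.3] [428.1 198.4 259.1]
top machine 0.85 [254.1 209.9] [482.4  84.1 150.9]
scene cap 0.64 [275.4 214.2] [526.5  13.  213.7]
scene switch_red 0.47 [344.3 184. ] [446.7 203.2 265.2]
scene switch_green 0.71 [344.1 184.2] [447.2 202.7 264.8]
scene switch_green 0.71 [423.5 216.3] [438.6 463.2 127.9]
scene machine 0.81 [308.2 238.4] [552.7 109.3 141.2]
0.5
```

View pics/top1.png

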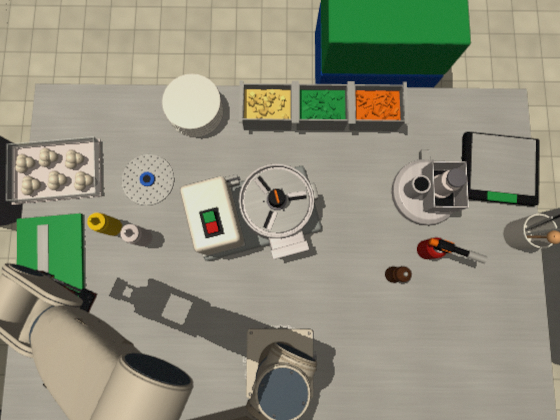

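View pics/scene1.png

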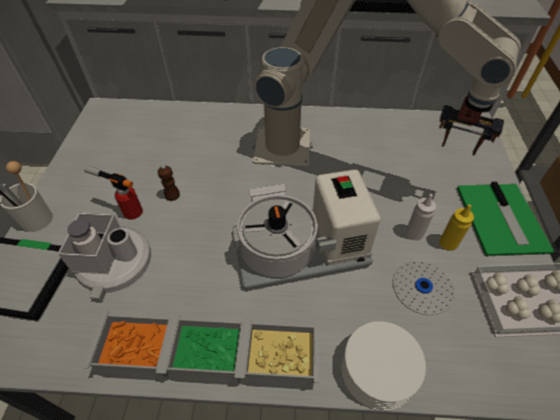

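The top view shows the cap at about (277,199), the tower to its left, and the rocker with green at (208,216) and red at (212,228). Next I'll segment them for position, tilt and yaw.

Run:
```python
from h import *
np.set_printoptions(precision=1,suppress=True)
for c in ("top","scene"):
    I=cv2.imread(f"pics/{c}1.png"); D=np.load(f"{c}.npy"); H=cv2.cvtColor(I,cv2.COLOR_BGR2HSV)
    h,s,v=[H[:,:,i].astype(int) for i in range(3)]
    roi=lambda x0,x1,y0,y1:np.pad(np.ones((y1-y0,x1-x0),bool),((y0,420-y1),(x0,560-x1)))
    R={"top":(roi(195,226,203,242),roi(260,292,180,215)),"scene":(roi(325,365,170,200),roi(262,292,200,232))}[c]
    M={"red":R[0]&((h<8)|(h>170))&(s>130)&(v>70),"green":R[0]&(h>45)&(h<85)&(s>100)&(v>50),"bar":R[1]&(h>3)&(h<22)&(s>150)&(v>100),"black":R[1]&(v<60)}
    for k,m in M.items():
        ys,xs=np.nonzero(m&(D>0)); P=np.array([world(c,(x,y),D[y,x]) for x,y in zip(xs,ys)])
        if k in("bar","black"): P=P[P[:,2]>200] 
        else: P=P[P[:,2]>245]
        if len(P)<3: print(c,k,len(P)); continue
        q=P[:,:2]-P[:,:2].mean(0); w,V=np.linalg.eigh(q.T@q)
        print(c,k,len(P),P.mean(0),P.min(0),P.max(0),"axis",V[:,1],np.degrees(np.arctan2(V[1,1],V[0,1])))
        if k in("red","green"):
            print("  plane z~", np.linalg.lstsq(np.c_[q,np.ones(len(q))],P[:,2],rcond=None)[0]*100)
    # tower top
    if c=="top":
        g=[(x,y) for y in range(170,265) for x in range(175,246)]
        P=np.array([world(c,p,D[p[1],p[0]]) for p in g]); T=P[(P[:,2]>228)&(P[:,2]<243)]
        r=cv2.minAreaRect(T[:,:2].astype(np.float32)); print("tower",r)
    u=cv2.resize(I[185:245,190:310] if c=="top" else I[160:250,250:380],None,fx=6,fy=6,interpolation=cv2.INTER_CUBIC); cv2.imwrite(f"pics/{c}1c.png",u)
```

```text
top red 110 [416.  200.5 256.4] [400.4 184.6 248. ] [432.3 216.9 263.3] axis [-0.3  0.9] 108.61556147756158
  plane z~ [   23.4     5.3 25639.6]
top green 119 [444.3 208.2 263.7] [428.2 190.8 253.3] [462.5 225.5 272. ] axis [-0.4  0.9] 111.87441757822124
  plane z~ [   26.2     3.1 26368. ]
top bar 35 [515.1  15.7 213.6] [496.2   7.5 209.6] [533.9  22.7 218.8] axis [-1.  -0.3] -163.91053036696303
top black 153 [512.5  14.6 213.2] [491.2 -10.5 201.9] [537.3  37.6 220.3] axis [-0.2  1. ] 102.15613460313385Traceback (most recent call last):
  File "<stdin>", line 21, in <module>
  File "h.py", line 5, in world
    c=cams.get_calibration(cam); p=d*(np.linalg.inv(c["mtx"])@np.array([px[0],px[1],1]))
ValueError: time passes only in moves, steps and waits
```

```bash
sed -i 's/^def world/_C={}\ndef cal(c):\n    if c not in _C: _C[c]=cams.get_calibration(c)\n    return _C[c]\ndef world/; s/c=cams.get_calibration(cam); p/c=cal(cam); p/' h.py
python3 - <<'E'
from h import *
np.set_printoptions(precision=1,suppress=True)
c="scene"; I=cv2.imread("pics/scene1.png"); D=np.load("scene.npy"); H=cv2.cvtColor(I,cv2.COLOR_BGR2HSV)
h,s,v=[H[:,:,i].astype(int) for i in range(3)]
for k,m in {"red":((h<8)|(h>170))&(s>130)&(v>70),"green":(h>45)&(h<85)&(s>100)&(v>50),"bar":(h>3)&(h<22)&(s>150)&(v>100)}.items():
    x0,x1,y0,y1=(262,292,200,232) if k=="bar" else (325,365,170,200)
    P=np.array([world(c,(x,y),D[y,x]) for y in range(y0,y1) for x in range(x0,x1) if m[y,x] and D[y,x]>0]); P=P[P[:,2]>(200 if k=="bar" else 245)]
    q=P[:,:2]-P[:,:2].mean(0); w,V=np.linalg.eigh(q.T@q)
    print(k,len(P),P.mean(0),P.min(0),P.max(0),np.degrees(np.arctan2(V[1,1],V[0,1])),np.linalg.lstsq(np.c_[q,np.ones(len(q))],P[:,2],rcond=None)[0])
D=np.load("top.npy")
P=np.array([world("top",(x,y),D[y,x]) for y in range(170,265) for x in range(175,246)]); T=P[(P[:,2]>228)&(P[:,2]<243)]
print("tower",cv2.minAreaRect(T[:,:2].astype(np.float32)))
P=np.array([world("top",(x,y),D[y,x]) for y in range(175,220) for x in range(255,300)]); T=P[(P[:,2]>203)]
print("captop",T.mean(0),cv2.minAreaRect(T[:,:2].astype(np.float32)))
J=cv2.imread("pics/top1.png")
u=np.vstack([cv2.resize(I[165:225,255:375],(600,300),interpolation=2),cv2.resize(J[183:243,190:310],(600,300),interpolation=2)]); cv2.imwrite("pics/c1.png",u)
E
```

```text
red 49 [418.5 199.8 257.8] [405.  183.9 251.3] [432.3 215.3 261.8] 121.35550591743427 [  0.3   0.  257.8]
green 68 [449.2 207.9 265.4] [430.6 191.6 259.9] [464.4 224.4 270.7] 125.90525494084035 [  0.2   0.  265.4]
bar 34 [516.6  15.8 215. ] [497.1   9.8 211.2] [535.1  23.7 218.7] -165.8621327040016 [  0.   -0.1 215. ]
tower ((460.56805419921875, 211.86688232421875), (201.91722106933594, 136.43203735351562), 14.945398330688477)
captop [507.9  15.2 251.3] ((407.45220947265625, 33.00355529785156), (50.16422653198242, 269.0610046386719), 80.56092834472656)
```

View pics/c1.png

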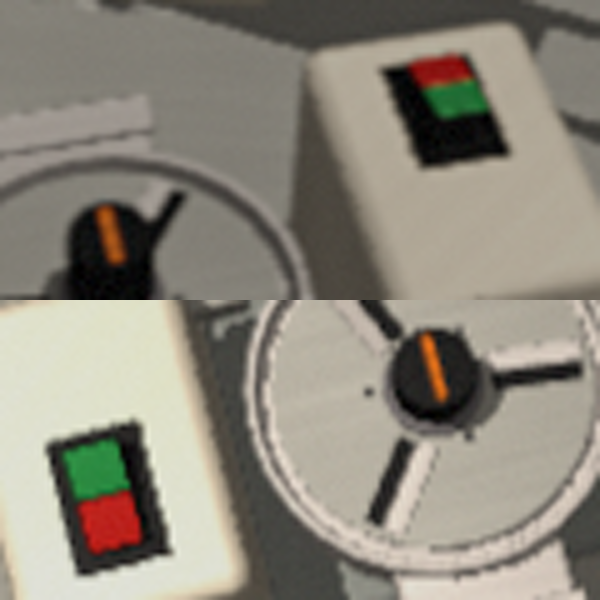

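Both cameras agree that the red end is low (z≈257) and the green end high (z≈265), with a slope of +0.25. The switch is already OFF. The cap is at (516,16), yaw ≈15°, and its top is at 213 mm, all consistent with the tower pose. I'll lift and travel over to it now.

```bash
python3 -m creep '[0,0,0.04,0, 0,0,0.08,0, 0.01,-0.02,0.11,-0.1, 0.028,-0.055,0.11,-0.2, 0.046,-0.09,0.11,-0.3, 0.064,-0.125,0.11,-0.4, 0.082,-0.16,0.11,-0.5, 0.1,-0.195,0.11,-0.6, 0.118,-0.23,0.11,-0.7, 0.136,-0.265,0.11,-0.8]' 1; python3 -m creep '[0.018,-0.035,0,-0.1, 0.036,-0.07,0,-0.2, 0.054,-0.105,0,-0.3, 0.072,-0.14,0,-0.36, 0.09,-0.175,0,-0.36, 0.108,-0.21,0,-0.36, 0.126,-0.245,0,-0.36, 0.144,-0.28,0,-0.36, 0.151,-0.3,0,-0.36, 0.151,-0.3,0,-0.36]'; python3 -c "
from h import *
o=get_obs();print(o['t'],o['ee_pos'],o['orientation'],o['qpos'],o['ft_force'],o['moment'])
I,D=cams.get_image('wrist');cv2.imwrite('pics/w1.png',I[:,:,::-1])
for n in ('cap','switch_red','switch_green'):
  for b in boxes_of('wrist',n)[:2]: print(n,b,at('wrist',D,b['centre'],o))
H=cv2.cvtColor(I,cv2.COLOR_RGB2HSV).astype(int)
m=(H[:,:,0]>3)&(H[:,:,0]<22)&(H[:,:,1]>150)&(H[:,:,2]>100)&(D>0)
P=np.array([world('wrist',(x,y),D[y,x],o) for y,x in zip(*np.nonzero(m))]);P=P[(P[:,2]>200)&(P[:,2]<225)&(np.hypot(P[:,0]-516,P[:,1]-16)<35)]
print(len(P),P.mean(0),P.min(0),P.max(0))
"
```

```text
t: 1.33
ee_pos: [365.2, 314.9, 333.0]
orientation: [1.747, 2.611, 0.001]
ft_force: [0.6, 0.1, 0.1]
width: 88.0
grasp_force: 0.0
t: 2.17
ee_pos: [517.1, 13.1, 332.7]
orientation: [2.185, 2.256, -0.0]
ft_force: [-0.0, 0.4, -0.2]
width: 87.9
grasp_force: 0.0
2.1667 [517.06923221  13.1329772  332.65780998] [ 2.18482473e+00  2.25587407e+00 -4.95303997e-04] [ 2.99719260e-03  1.45452512e-01  1.74799125e+00 -1.07911321e-03
  1.24755089e+00 -2.86567749e-02] [-0.0240372   0.37722687 -0.2102926 ] [-0.03970741  0.10385159  0.05804161]
cap {'centre': [273.7, 201.0], 'score': 0.87} [515.47059219  20.53629316 212.51621428]
359 [516.2687547   16.39508353 213.40505157] [496.61190101   8.70751389 211.45344837] [535.86935579  23.94376062 215.12824003]
```

View pics/w1.png

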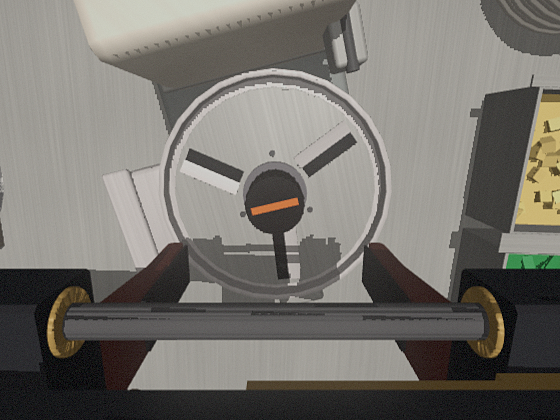

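The wrist view shows the cap at (274,201) with the orange bar across it, clear of the fingers. The measured centre (516.3,16.4) matches the commanded pose, so I'll descend and grip.

```bash
python3 -m creep '[0,0,-0.03,0, 0,0,-0.06,0, 0,0,-0.09,0, 0,0,-0.12,0, 0,0,-0.14,0, 0,0,-0.15,0, 0,0,-0.158,0, 0,0,-0.158,0, 0,0,-0.158,0]' 1; python3 -m creep '[0,0,0,0,0,0,0,0,0,0,0,0,0,0,0,0,0,0,0,0,0,0,0,0,0,0,0,0,0,0,0,0]' 0; python3 -c "
from h import *
o=get_obs();print(o['width'],o['grasp_force'],o['moment'],o['qpos'])"
```

```text
t: 3.12
ee_pos: [516.3, 17.1, 175.4]
orientation: [2.18, 2.261, 0.001]
ft_force: [0.1, 0.4, 0.6]
width: 88.0
grasp_force: 0.0
t: 3.78
ee_pos: [515.9, 16.5, 174.9]
orientation: [2.181, 2.261, 0.0]
ft_force: [0.1, -1.1, 2.2]
width: 49.6
grasp_force: 30.0
49.57558641633592 30.000647054985166 [-0.14026201  0.0803028   0.00101744] [ 9.03404201e-03  3.30224638e-01  1.90664322e+00 -5.38935256e-05
  9.04422003e-01 -2.68843739e-02]
```

Gripped. I'll try anticlockwise first, 0.3 rad.

```bash
python3 -m creep '[0,0,0,0.06,0,0,0,0.12,0,0,0,0.18,0,0,0,0.24,0,0,0,0.3,0,0,0,0.3]'; python3 -c "
from h import *
o=get_obs();print(o['width'],o['grasp_force'],o['moment'],o['qpos'])"
```

```text
t: 4.28
ee_pos: [516.0, 16.6, 174.9]
orientation: [1.816, 2.563, 0.0]
ft_force: [-0.1, 0.3, 3.0]
width: 49.8
grasp_force: 30.0
49.83224038317415 29.999833591282368 [-0.00366469  0.05694177  0.06289306] [ 9.05448682e-03  3.30286578e-01  1.90655466e+00 -9.71999204e-06
  9.04271512e-01 -3.28985319e-01]
```

There is almost no resisting torque (0.06 Nm), so it turns freely. I'll carry on to about 1.3 rad total.

```bash
python3 -m creep '[0,0,0,0.11,0,0,0,0.22,0,0,0,0.33,0,0,0,0.44,0,0,0,0.55,0,0,0,0.66,0,0,0,0.77,0,0,0,0.88,0,0,0,1.0,0,0,0,1.0]'; python3 -c "
from h import *
o=get_obs();print(o['width'],o['grasp_force'],o['moment'],o['qpos'])"
```

```text
t: 5.12
ee_pos: [516.0, 16.6, 174.9]
orientation: [0.364, 3.12, 0.0]
ft_force: [-0.1, 0.1, 3.1]
width: 50.0
grasp_force: 30.0
49.98403198816847 29.998914347961545 [0.02428603 0.00116953 0.06128254] [ 9.12545245e-03  3.30282211e-01  1.90653792e+00 -1.92587886e-05
  9.04220610e-01 -1.32941943e+00]
```

```bash
python3 -m creep '[0,0,0.002,0,0,0,0.004,0,0,0,0.006,0,0,0,0.008,0,0,0,0.008,0]'; python3 -c "
from h import *
o=get_obs();print(o['width'],o['grasp_force'],o['moment'])
I,D=cams.get_image('scene');cv2.imwrite('pics/s2.png',cv2.resize(I[150:270,210:370,::-1],(800,600),interpolation=2))
I,D=cams.get_image('wrist');cv2.imwrite('pics/w2.png',I[:,:,::-1])"
```

```text
t: 5.53
ee_pos: [515.9, 16.6, 183.0]
orientation: [0.37, 3.119, 0.0]
ft_force: [1.1, -0.2, -1.5]
width: 50.2
grasp_force: 30.0
50.246053289498136 29.999683359637856 [ 0.06352569 -0.02804036  0.00695433]
```

View pics/w2.png

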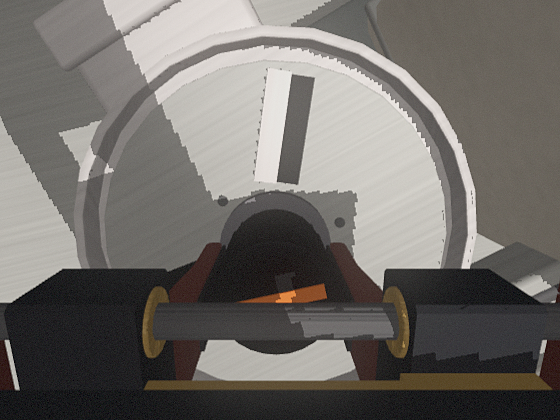

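The wrist view shows the bar at (285,297) with the same slope relative to the gripper as before, so the cap turned with it. The lift force equals only the cap's weight, so it is free. Lifting it clear.

```bash
python3 -m creep '[0,0,0.01,0,0,0,0.025,0,0,0,0.04,0,0,0,0.055,0,0,0,0.07,0,0,0,0.085,0,0,0,0.1,0,0,0,0.1,0,0,0,0.1,0,0,0,0.1,0]'; python3 -c "
from h import *
o=get_obs();print(o['t'],o['width'],o['grasp_force'],o['ft_force'])
I,D=cams.get_image('scene');np.save('s3.npy',D);cv2.imwrite('pics/s3.png',cv2.resize(I[120:270,210:410,::-1],(800,600),interpolation=2))
I,D=cams.get_image('top')
print([(b['score'],at('top',D,b['centre'])) for n in ('switch_red','switch_green') for b in boxes_of('top',n)[:1]])"
```

```text
t: 6.47
ee_pos: [515.3, 16.6, 282.1]
orientation: [-0.368, -3.119, 0.0]
ft_force: [0.0, -0.2, -2.3]
width: 50.2
grasp_force: 30.0
6.4667 50.2345594707938 29.999431539326906 [ 0.03112008 -0.1779184  -2.34945569]
[]
```

View pics/s3.png

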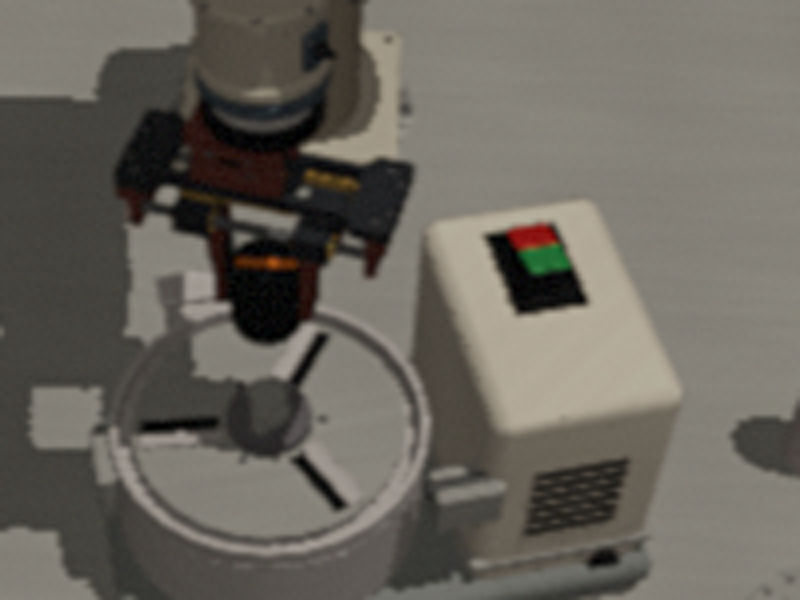

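The cap is at (268,295) in this crop, held about 108 mm above its seat. The spindle is bare at (268,415), and the switch at (540,250) is unchanged (OFF). I'll hand it in.

```bash
python3 -c "
from workcell import ticket
print(ticket.close_job())"
```

```text
the job is handed in; nothing more can be done
None
```

The cap is off (it loosened anticlockwise) and held still in the gripper about 107 mm above its seat; the switch was already off, nothing else was touched, and I handed the job in at about 6.5 s.

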